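# Pin the bench mould's hinge

### The arm

A 7-joint arm with a two-finger parallel gripper is mounted at the origin on the work surface. World frame = base frame: x ahead of the robot, y to its left, z up, the work surface at z = 0. Lengths are in m, angles in rad, forces in N, time in s.
With the tool pointing down it reaches from about 0.425 to 0.875 m from the base axis. Payload 4.7 kg.
Tool frame: the origin (TCP) lies on the centre line of the jaws, within the pads' length; the fingertips stand 22 mm ahead of it and the grasp point (between the pads) lies 3 mm ahead of it; z points along the fingers, y is the direction in which the jaws open and shut (so a half turn about z gives the same grasp; the last joint's range is limited). The gripper opens to 87 mm and grips with 3 to 60 N. Pads are 19 mm wide; open, the fingers measure 117 mm over their backs; the gripper's body (75 mm by 190 mm) begins 51 mm behind the grasp point.
Start: joints at [-1.289, 0.321, -0.07, 1.45, 0.023, 1.371, -0.057], TCP at [0.172, 0.627, 0.215] pointing down, gripper open.
Joint ranges: [-2.86, 2.86], [-0.3, 2.09], [-1.38, 1.24], [0.06, 2.45], [-1.56, 4.7], [0.09, 2.05], [-2.69, 2.69]. Speed limits (rad/s): [2.57, 2.57, 3.14, 3.14, 3.14, 3.14, 3.14].

### API

Orientations are given as a rotation vector (axis times angle).
In Python, from bench import ctrl, imaging, close_job, finder gives the robot as it stands. The module is installed in compiled form; this text tells all that it offers.
- The arm moves only by the shell command python3 -m jog 'ROWS' [FORCE]. ROWS is JSON, a list that holds one entry, the list of rows, each a list of 7 numbers: the shift along the tool's x, y, z in cm, then the turn, a rotation vector about the tool's x, y, z in degrees, then the finger opening in cm, from 0 to 8.7. In form: [[[dx, dy, dz, ax, ay, az, claw], ...]]. A call has 1 to 12 rows; each row shifts and turns the commanded pose from where the row before left it, along the tool's axes as they then stand; what a row does not reach is not made up. A row lasts 1/10 s, in which the tool goes at most 50 mm and 8.59 degrees, less where a joint would pass 70% of its speed; a pose out of reach is approached as far as the arm can. A call is refused whole if a number of a shift passes 5 or a number of a turn 8.59, either way. A call with a gripper value outside its range is refused whole. The fingers move at their own pace and stop on an object; FORCE is the grip in N (left out, the last holds). Time passes only in rows, so rows that do not move let the fingers close. It gives the time, the measured TCP pose, the force and the opening at its end, in the units of the state.
- ctrl.get_state(): the state, without advancing time (a new reading comes with each control period).
- imaging.get_image(name): name is "scene" or "top"; returns a dict with "frame" (384x512x3 uint8, red, green, blue), "intrinsics" (3x3 intrinsics, pixels), "k1" (the pictures are not rectified: a ray, as slopes to the right and down, at radius r is drawn at 1 + k1 r^2 times it, then the intrinsics apply), "pose" (4x4, takes a point from camera to world coordinates). Camera axes: x right, y down, z forward; pixel columns grow to the right and rows downward; lengths in m; the calibration is good to about 2 mm. A picture is of the moment at which its call begins. There is no depth.
- close_job(): hands the job in, once; it reports no verdict.
Trained networks look in the newest picture that a camera, given by its name, has taken for a name from the list of things; names that differ only in an ending like _2 or _b are one class to them, and where a whole thing is asked for, a point or a joint stands for the part that bears it (a point fixed in the world has none). Each returns a list of dicts, best first, with "conf" (0 to 1); they miss things now and then, are a little off and sometimes report something else, mostly with a low value. They report only what shows in the picture. A call takes as long as a camera call.
- finder.trace(label, camera): "region" (384x512 bool, what is visible of it) and "point" ([row, column] as shares, 0 to 1, of the picture: columns of its width, rows of its height, amid what is visible of it).
- finder.spot_point(label, camera): "point" ([row, column] as shares, 0 to 1, of the picture: columns of its width, rows of its height: a listed point, or the origin of a listed thing).
The state is a dict: "time": time; "joint_positions": joint angles; "qd": joint speeds; "joint_torque": joint torques, N m; "position": TCP position; "tool_rot": TCP orientation; "ft_force": force on the tool from outside, world axes, zero at the start; "torque": the same for the moment, N m; "grip_width": opening from 0.0 (shut) to 1.0 (fully open).
Only numpy, scipy, OpenCV 4.12 (cv2) and the standard library are available. Lean on these libraries where they do the work, as an engineer would, in place of code of your own. Each camera call takes 0.05 s, during which the arm holds its last target. There are 200 camera calls.

### The job

Put the two-part graphite glass mould back together: slide its loose front half gently home against the rear half so the hinge eyes line up, then take the steel hinge pin from the tool block and thread it down through all three eyes until its collar sits on the top eye. Leave the mould closed with the pin upright, and go easy with the force throughout, as graphite chips; leave the reamer and the pick standing in the block.

Things in the scene. Friction and masses are not known exactly. Their poses are not given: they have to be found in the camera images.
- plate: Steel base plate 240 x 180 x 8 mm, flat on the bench, fixed. Origin at the centre of its underside; +x (long side) points from the front to the rear mould half. The rear half (graphite, 42 deep in x, 90 wide, 70 tall, on the plate, centred at plate y=0, square to it) is bolted on through slots along x; parting face looks to -x; mould top is 78 mm above this origin.
- mid_slot (a point): Point fixed to the plate (plate's axes): where the centre of the upper rear eye's top rim would be with the rear half bolted mid-slot (plate x=15, y=-70, z=78 mm). The real one is up to 20 mm off along plate x only, unmeasured: find it by touch or sight. Rear eyes: one axis, in the parting plane; 32 mm outside (20 at the top rim), hole 13; upper one 22 tall, lower one 48 to 66 mm below this.
- mould_handle (a point): Middle of the bar handle of the loose front half (graphite, 42 x 90 x 70 mm tall, 0.4-0.75 kg, slides on the plate, drag 2-5 N). Level round steel bar, 12 mm thick, 80 long, parallel to the parting face, 45 mm behind the back face on end legs, 48 mm above the underside. +x from bar to parting face (87 mm ahead), +y along bar, z up. Closed: axes agree with the plate's, handle at plate y=0.
- front_eye (a point): Centre of the hole of the front half's one hinge eye (32 mm outside, hole 13 mm, 20 tall). Rigid with mould_handle, same axes: 87 mm ahead of it in x, -70 mm in y, 13 mm below. Lies in the parting plane; with the front half closed it sits between the two rear eyes on their axis, 3 mm free above and below.
- pin_grip (a point): Middle of the grip of the loose steel hinge pin (0.09 kg), upright in a hole of the tool block; z up along the pin. Grip 13 mm thick, 42 long; below it a collar 19 mm wide, 4 thick, its underside 25 mm below this point; then a shaft 10 mm thick, 62 long, the last 12 mm tapering to a blunt 4 mm nose. Seated in the hinge this point is 103 mm above the plate's origin (collar on upper eye).
- tool_block: Wooden tool block 60 (x) x 176 (y) x 66 mm tall, fixed; origin at the centre of its underside. Three through holes of 13 mm on its centre line at y = -58, 0, +58 mm hold the hinge pin, reamer and pick in any order, upright, collars resting on the block's top.
- reamer: Reamer standing in the tool block: wooden handle 18 mm thick, 70 long, above a small brass collar. Origin on its axis at the collar's underside. To be left alone.
- pick: Pick standing in the tool block: wooden handle 17 mm thick, 58 long, above a small brass collar. Origin on its axis at the collar's underside. To be left alone.

How it is judged:
At the end, for the whole second after the job is handed in: Pin upright (within 0.07 rad) through all three eyes, collar within 3 mm of the upper eye's top (pin_grip 100 to 106 mm above the plate's underside), within 4 mm of the front eye's axis; front half flat (0.04 rad) and closed (within 0.06 rad of the plate's direction); both at rest (horizontal distance between pin_grip and front_eye below 0.004 m and z of pin_grip in the frame of plate between 0.1 and 0.106 m and angle between pin_grip's own z axis and vertical below 0.07 rad and angle between the x axis of mould_handle and the x axis of plate, either way round below 0.06 rad and angle between mould_handle's own z axis and vertical below 0.04 rad and linear speed of each of hinge_pin, front_half below 0.01 m/s); the robot touches nothing.
It fails at once if the front half is pressed against the rear half or plate with more than 45 N (contact force between front_half and plate above 45 N).
It fails at once if the pin is pressed against the rear half's eyes with more than 40 N (contact force between hinge_pin and plate above 40 N).
It fails at once if the pin is pressed against the front half's eye with more than 40 N (contact force between hinge_pin and front_half above 40 N).
It fails at once if the reamer or the pick is moved more than 20 mm (distance of any of reamer, pick from where it was at the start of the episode above 0.02 m).
It also fails if it takes over 72 s, if anything falls off the work surface, if the arm or the gripper's body presses on something with over 40 N, if the wrist force passes 120 N, or if a joint passes its speed limit or range.

## Working session

There is one attempt and no reset: what is moved stays moved. The work goes in short steps, Python scripts to look and compute and a shell command to move; the robot and the scene stay as the last step left them, time stands still between calls to the robot, and variables do not carry over. Pictures are saved under pics/ and viewed, about 8 in all and at most 12, crops included, and the job is handed in when it is done.

```bash
mkdir -p pics; cat > h.py <<'E'
import numpy as np, cv2
from scipy.spatial.transform import Rotation as R
from bench import ctrl, imaging, finder
def ray(im,u,v):
    K=np.array(im["intrinsics"]);k1=im["k1"];P=np.array(im["pose"])
    d=np.array([k1,0,0,0],float)
    n=cv2.undistortPoints(np.array([[[u,v]]],float),K,d)[0,0]
    r=P[:3,:3]@np.array([n[0],n[1],1]);return P[:3,3],r/np.linalg.norm(r)
def at_z(im,u,v,z):
    o,r=ray(im,u,v);return o+r*(z-o[2])/r[2]
def tri(rs):
    A=np.zeros((3,3));b=np.zeros(3)
    for o,r in rs:
        M=np.eye(3)-np.outer(r,r);A+=M;b+=M@o
    p=np.linalg.solve(A,b);e=[np.linalg.norm((np.eye(3)-np.outer(r,r))@(p-o)) for o,r in rs]
    return p,max(e)
def proj(im,p):
    P=np.linalg.inv(np.array(im["pose"]));c=P[:3,:3]@np.array(p)+P[:3,3]
    q,_=cv2.projectPoints(c.reshape(1,1,3),np.zeros(3),np.zeros(3),np.array(im["intrinsics"]),np.array([im["k1"],0,0,0],float));return q[0,0]
def save(im,name,crop=None,s=1):
    f=im["frame"][:,:,::-1]
    if crop: x0,y0,x1,y1=crop;f=f[y0:y1,x0:x1]
    cv2.imwrite("pics/"+name,cv2.resize(f,None,fx=s,fy=s,interpolation=cv2.INTER_CUBIC))
def spot(l,c):
    return [(round(d["point"][1]*512,1),round(d["point"][0]*384,1),round(d["conf"],2)) for d in finder.spot_point(l,c)]
E
python3 - <<'E'
from h import *
ims={c:imaging.get_image(c) for c in("scene","top")}
f=np.hstack([ims[c]["frame"] for c in("scene","top")])[:,:,::-1]
cv2.imwrite("pics/a.png",cv2.resize(np.vstack([f[:,:512],f[:,512:]]),None,fx=.78,fy=.78))
for c in ims: print(c,ims[c]["pose"][:3,3] if hasattr(ims[c]["pose"],'shape') else ims[c]["pose"])
Z={"plate":0,"mid_slot":.078,"mould_handle":.056,"front_eye":.043,"pin_grip":.091,"tool_block":0,"reamer":.066,"pick":.066}
for l,z in Z.items():
    s={c:spot(l,c) for c in ims};print(l,s)
    for c in ims:
        for q in s[c][:2]: print("   ",c,at_z(ims[c],q[0],q[1],z).round(4))
    if all(s.values()): print("   tri",tri([ray(ims[c],*s[c][0][:2]) for c in ims]))
print(ctrl.get_state())
E
```

```text
scene [ 0.88086775 -0.6488539   0.72172626]
top [ 0.49707818 -0.09723938  0.80384465]
plate {'scene': [(315.0, 155.0, 0.98)], 'top': [(334.6, 208.7, 0.41)]}
    scene [0.5763 0.1048 0.    ]
    top [ 0.5093 -0.2799  0.    ]
   tri (array([ 0.59407928, -0.18944034,  0.25813301]), np.float64(0.09408042786181167))
mid_slot {'scene': [(307.2, 149.1, 0.72)], 'top': [(187.5, 166.7, 0.82), (342.2, 207.1, 0.2)]}
    scene [0.5886 0.0303 0.078 ]
    top [0.585  0.0389 0.078 ]
    top [ 0.5118 -0.2775  0.078 ]
   tri (array([0.58529177, 0.03999053, 0.06939584]), np.float64(0.0008327496890281595))
mould_handle {'scene': [(264.8, 111.4, 0.63)], 'top': [(148.5, 233.8, 0.87)]}
    scene [0.4426 0.113  0.056 ]
    top [0.4452 0.1181 0.056 ]
   tri (array([0.44299671, 0.11724795, 0.05377464]), np.float64(0.0025460647595461094))
front_eye {'scene': [(280.4, 149.8, 0.71)], 'top': [(190.5, 200.3, 0.62)]}
    scene [0.5276 0.0351 0.043 ]
    top [0.5176 0.0361 0.043 ]
   tri (array([0.52100377, 0.03950257, 0.03605713]), np.float64(0.003906724673142625))
pin_grip {'scene': [(177.9, 226.0, 0.52)], 'top': 
[... 803 characters left out ...]
0.9, 'joint_positions': array([-1.2889091 ,  0.32098246, -0.07007903,  1.45047801,  0.02262213,
        1.37077787, -0.05691496]), 'qd': array([-3.92915380e-04,  1.33168346e-03,  5.67834848e-04, -1.22211385e-03,
        9.71647051e-04, -1.59634915e-03,  2.67064887e-05]), 'joint_torque': array([ 5.40779602e-04, -4.91088545e+01, -4.02613347e-01, -3.12777543e+01,
       -6.36080839e-02,  3.35670880e-02, -3.54983968e-06]), 'position': array([0.17204383, 0.62686015, 0.21500883]), 'tool_rot': array([4.19390247e-01, 3.11338399e+00, 2.07937873e-04]), 'ft_force': array([ 0.44884035, -0.15799724,  0.68385332]), 'torque': array([-0.01199333, -0.01913714, -0.01901963]), 'grip_width': 0.9958932089592686}
```

View pics/a.png

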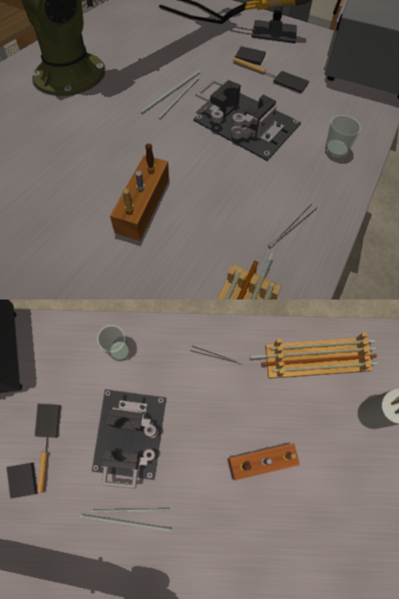

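The tool block stands to the robot's right, with the grey pin in the middle hole. The mould is open: handle at top px (148,234), front eye at (190,200), rear eye near (190,167). Next I'll take close crops.

```bash
python3 - <<'E'
from h import *
t=imaging.get_image("top");s=imaging.get_image("scene")
a=cv2.resize(t["frame"][108:258,110:220],None,fx=4,fy=4,interpolation=cv2.INTER_CUBIC)
cv2.imwrite("pics/b.png",a[:,:,::-1])
# plate mask quad
for c,im in(("top",t),("scene",s)):
    d=finder.trace("plate",c)
    for q in d[:2]:
        m=q["region"].astype(np.uint8);print(c,q["conf"],m.sum(),cv2.minAreaRect(cv2.findNonZero(m)))
E
```

```text
top 0.59 7040 ((165.28317260742188, 172.9242401123047), (81.34465789794922, 106.79167938232422), 8.219209671020508)
scene 0.58 5736 ((318.6285705566406, 151.64561462402344), (122.52806854248047, 73.11442565917969), 28.909183502197266)
```

View pics/b.png

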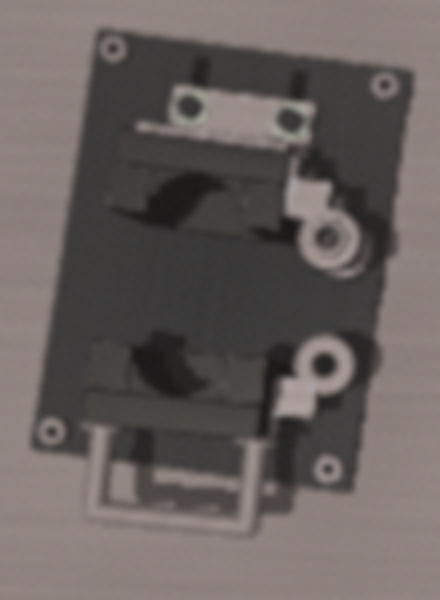

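The crop shows the plate corners at crop px (98,30), (412,72), (352,490) and (33,449). The rear upper eye is at (328,238), the front eye at (324,365), and the handle bar runs (88,520) to (255,530).

```bash
python3 - <<'E'
from h import *
t=imaging.get_image("top");s=imaging.get_image("scene")
g=lambda x,y,z: at_z(t,110+(x+.5)/4-.5,108+(y+.5)/4-.5,z)
C=[g(x,y,.008) for x,y in((98,30),(412,72),(352,490),(33,449))]
print(np.round(C,4)); c=np.mean(C,0)
ax=(C[0]+C[1]-C[2]-C[3])[:2];print("centre",c,"len",np.linalg.norm(ax)/2,np.linalg.norm((C[0]-C[1]+C[3]-C[2]))/2,"yaw",np.degrees(np.arctan2(ax[1],ax[0])))
ay=(C[0]+C[3]-C[1]-C[2])[:2];print("yaw from y",np.degrees(np.arctan2(-ay[0],ay[1])))
yaw=np.arctan2(ax[1],ax[0]);Rm=np.array([[np.cos(yaw),-np.sin(yaw)],[np.sin(yaw),np.cos(yaw)]])
for n,(x,y,z) in dict(rear=(328,238,.078),feye=(324,365,.053),barL=(92,517,.062),barR=(253,528,.062)).items():
    p=g(x,y,z);print(n,p.round(4),"plate",(Rm.T@(p[:2]-c[:2])).round(4))
print("mid_slot",c[:2]+Rm@[.015,-.070])
fl=[]
save(s,"c.png",(240,95,390,210),5)
E
```

```text
[[ 0.7072  0.1774  0.008 ]
 [ 0.6882 -0.0008  0.008 ]
 [ 0.4531  0.0238  0.008 ]
 [ 0.4705  0.2013  0.008 ]]
centre [0.57974679 0.10040914 0.008     ] len 0.2370946284517963 0.17880077071653236 yaw -5.8609714476962775
yaw from y -5.843788050272542
rear [0.5843 0.0304 0.078 ] plate [ 0.0117 -0.0692]
feye [0.5203 0.0342 0.053 ] plate [-0.0524 -0.072 ]
barL [0.4384 0.1487 0.062 ] plate [-0.1455  0.0337]
barR [0.4352 0.0657 0.062 ] plate [-0.1402 -0.0493]
mid_slot [0.58752033 0.02924333]
```

View pics/c.png

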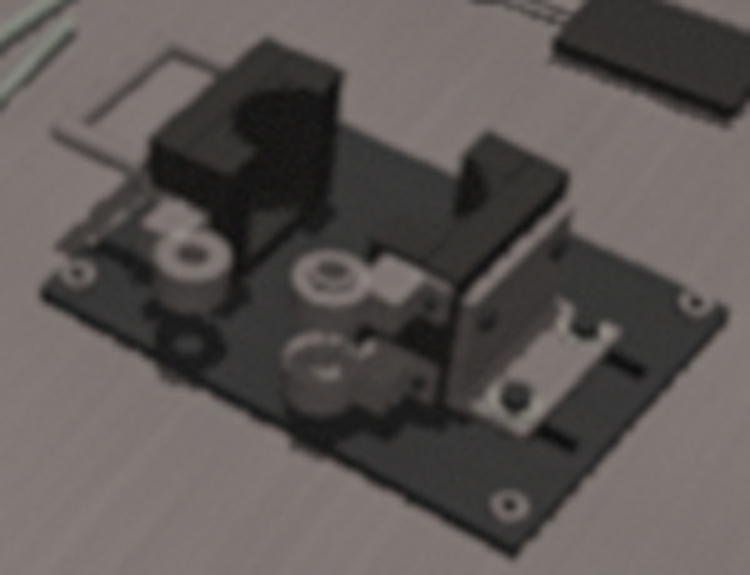

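```bash
cat >> h.py <<'E'
def go(p,yaw=None):
    """tool-axis shift (cm) to world point p, then az (deg) to have jaw axis (tool y) at world yaw"""
    s=ctrl.get_state();Rt=R.from_rotvec(s["tool_rot"]).as_matrix()
    y=np.degrees(np.arctan2(Rt[1,1],Rt[0,1]))
    print("t",round(s["time"],2),"pos",s["position"].round(4),"jaw yaw",y.round(2),"tilt",np.degrees(np.arccos(-Rt[2,2])).round(2),"F",np.round(s["ft_force"],1),"w",round(s["grip_width"]*8.7,2))
    print("shift cm",(Rt.T@(np.array(p)-s["position"])*100).round(2),"az",None if yaw is None else round(-(yaw-y+90)%180-90,2))
E
python3 -m jog '[[[-3.3,-3.6,0,0,0,0,4],[-3.3,-3.6,0,0,0,0,4],[-3.3,-3.6,0,0,0,0,4],[-3.3,-3.6,0,0,0,0,4],[-3.3,-3.6,0,0,0,0,4],[-3.3,-3.6,0,0,0,0,4],[-3.3,-3.6,0,0,0,0,4],[-3.3,-3.6,0,0,0,0,4],[-3.3,-3.6,0,0,0,0,4],[-3.3,-3.6,0,0,0,0,4],[-3.3,-3.6,0,0,0,0,4],[-3.3,-3.6,0,0,0,0,4]]]'
python3 -m jog '[[[0,0,0,0,0,8.5,4],[0,0,0,0,0,8.5,4],[0,0,0,0,0,8.5,4],[0,0,0,0,0,8.5,4],[0,0,0,0,0,8.5,4],[0,0,0,0,0,8.5,4],[0,0,0,0,0,8.5,4],[0,0,0,0,0,8.5,4],[0,0,0,0,0,8.5,4],[0,0,0,0,0,0.4,4]]]'
python3 -c "
from h import *
go([.4385,.109,.13],-2.2)"
```

```text
time: 2.4
position: [0.4403, 0.1036, 0.2154]
tool_rot: [0.419, 3.112, 0.002]
ft_force: [1.5, 0.3, -0.3]
grip_width: 0.457
time: 3.4
position: [0.4397, 0.1054, 0.2151]
tool_rot: [2.265, 2.176, 0.001]
ft_force: [-0.4, -0.7, 0.1]
grip_width: 0.459
t 3.4 pos [0.4397 0.1054 0.2151] jaw yaw -2.29 tilt 0.03 F [-0.4 -0.7  0.1] w 3.99
shift cm [ 0.35 -0.13  8.51] az -0.09
```

```bash

python3 -m jog '[[[0.2,-0.15,4,0,0,0,4],[0,0,4,0,0,0,4],[0,0,3.5,0,0,0,4],[0,0,2,0,0,0,4],[0,0,2.1,0,0,0,4],[0,0,0,0,0,0,4]]]' 10
python3 -m jog '[[[0,0,0,0,0,0,2],[0,0,0,0,0,0,1],[0,0,0,0,0,0,0.5],[0,0,0,0,0,0,0.5],[0,0,0,0,0,0,0.5]]]' 10
python3 - <<'E'
from h import *
go([.4385,.109,.059],-2.2)
t=imaging.get_image("top");s=imaging.get_image("scene")
f=cv2.resize(t["frame"][108:258,110:220],None,fx=4,fy=4,interpolation=cv2.INTER_CUBIC)
g=cv2.resize(s["frame"][85:205,235:325],None,fx=4,fy=4,interpolation=cv2.INTER_CUBIC)
o=np.zeros((600,800,3),np.uint8);o[:600,:440]=f;o[:480,440:800]=g
cv2.imwrite("pics/d.png",o[:,:,::-1])
E
```

```text
time: 4.0
position: [0.4359, 0.1067, 0.0566]
tool_rot: [-2.26, -2.18, 0.008]
ft_force: [-0.3, -0.2, -0.0]
grip_width: 0.459
time: 4.5
position: [0.4386, 0.1077, 0.0595]
tool_rot: [2.264, 2.178, 0.002]
ft_force: [0.4, 0.3, -0.3]
grip_width: 0.102
t 4.5 pos [0.4386 0.1077 0.0595] jaw yaw -2.23 tilt 0.07 F [ 0.4  0.3 -0.3] w 0.88
shift cm [ 0.13 -0.01  0.05] az -0.03
```

View pics/d.png

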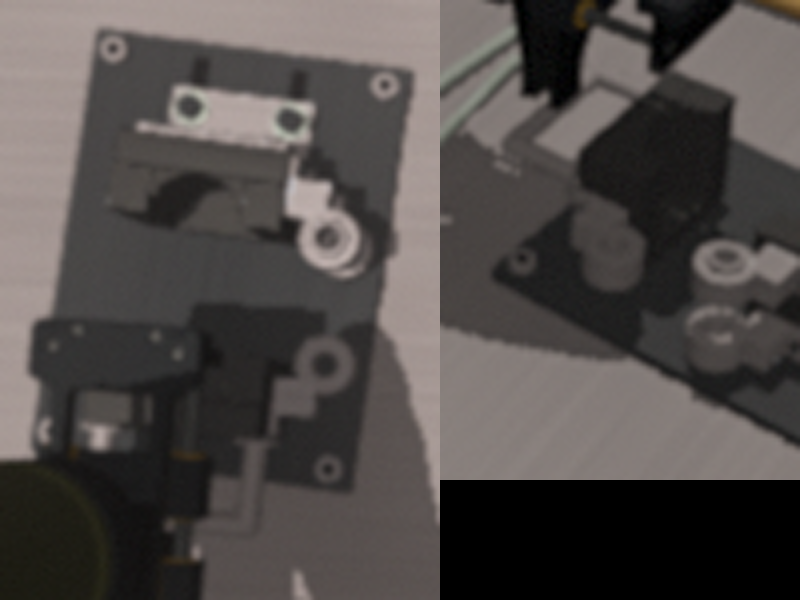

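```bash

python3 -m jog '[[[0,0,0,0,0,0,0.5],[0,0,0,0,0,0,0.5],[0,0,0,0,0,0,0.5]]]' 10
python3 - <<'E'
from h import *
t=imaging.get_image("top");s=imaging.get_image("scene")
for p in([.4386,.1077,.0375],[.4386,.1077,.056],[.436,.147,.056],[.436,.067,.056]): print(p,"d-top",(proj(t,p)-[110,108])*4,"d-scene",(proj(s,p)-[235,85])*4+[440,0])
for c in("scene","top"): print(spot("mould_handle",c))
E
```

```text
time: 4.9
position: [0.4382, 0.1075, 0.0589]
tool_rot: [-2.264, -2.178, 0.0]
ft_force: [-0.0, 0.2, 0.6]
grip_width: 0.059
[0.4386, 0.1077, 0.0375] d-top [183.09755114 514.16397596] d-scene [547.11585881 134.94783968]
[0.4386, 0.1077, 0.056] d-top [173.43968435 516.6263586 ] d-scene [548.00910936 108.0784028 ]
[0.436, 0.147, 0.056] d-top [ 97.50023973 519.46690853] d-scene [580.78521752  70.66002229]
[0.436, 0.067, 0.056] d-top [251.60973514 523.96675374] d-scene [504.04351539 145.32733269]
[(264.7, 111.4, 0.85)]
[(150.4, 238.4, 0.74), (309.3, 213.1, 0.54)]
```

```bash

python3 - <<'E'
from h import *
s=imaging.get_image("scene")
save(s,"e.png",(235,70,315,150),7)
E
```

```text
(no output)
```

View pics/e.png

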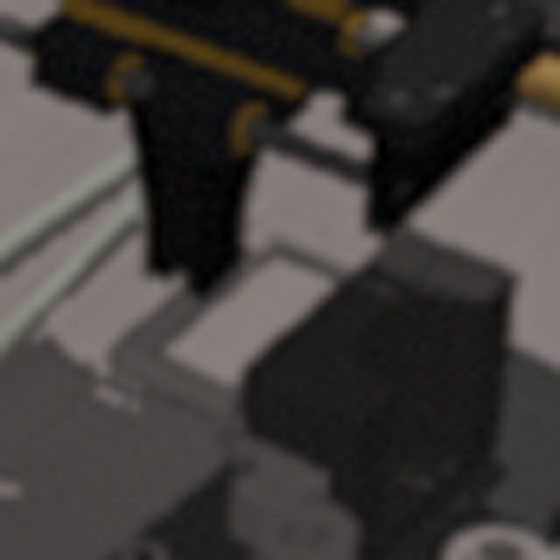

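Opening reads 0.5 cm, so the bar was missed. In the image the fingertips, at px (264,111), end at about bar height. That puts them higher than the reported TCP implies. I'll open, go lower carefully and retry.

```bash

python3 -m jog '[[[0,0,0,0,0,0,4],[0,0,0,0,0,0,4],[0,0,0,0,0,0,4],[0,0,0,0,0,0,4],[0,0,0.5,0,0,0,4],[0,0,0.5,0,0,0,4],[0,0,0.5,0,0,0,4],[0,0,0,0,0,0,4]]]' 10
python3 - <<'E'
from h import *
go([.4385,.109,.059],-2.2)
s=imaging.get_image("scene")
save(s,"f.png",(235,70,315,150),7)
E
```

```text
time: 5.95
position: [0.4374, 0.1072, 0.0429]
tool_rot: [-2.264, -2.177, 0.003]
ft_force: [0.7, 0.4, -0.1]
grip_width: 0.455
t 5.95 pos [0.4374 0.1072 0.0429] jaw yaw -2.24 tilt 0.11 F [ 0.7  0.4 -0.1] w 3.96
shift cm [ 0.18  0.1  -1.61] az -0.04
```

View pics/f.png

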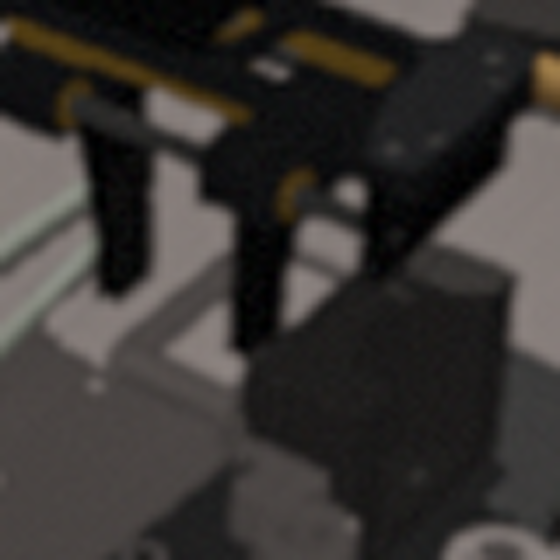

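The bar is now between the fingers: left tip (120,290), right tip (255,350), bar crossing at about (190,290).

```bash

python3 -m jog '[[[0,0,0,0,0,0,1],[0,0,0,0,0,0,0.5],[0,0,0,0,0,0,0.5],[0,0,0,0,0,0,0.5],[0,0,0,0,0,0,0.5],[0,0,0,0,0,0,0.5],[0,0,0,0,0,0,0.5]]]' 10
python3 - <<'E'
from h import *
go([.4385,.109,.059],-2.2)
s=imaging.get_image("scene")
# visible tip pixels in f.png -> height along the finger's vertical line
for (x,y),(wx,wy) in {(120,290):(.411,.1085),(255,350):(.464,.106)}.items():
    q=np.array([235+x/7,70+y/7])
    print([(z,(proj(s,[wx,wy,z])-q).round(1)) for z in(.02,.03,.04,.05)])
E
```

```text
time: 6.7
position: [0.4386, 0.1075, 0.0441]
tool_rot: [2.264, 2.177, 0.001]
ft_force: [1.3, -0.6, -0.4]
grip_width: 0.133
t 6.7 pos [0.4386 0.1075 0.0441] jaw yaw -2.26 tilt 0.04 F [ 1.3 -0.6 -0.4] w 1.16
shift cm [ 0.15 -0.01 -1.49] az -0.06
[(0.02, array([-0.8,  9.1])), (0.03, array([-0.8,  5.6])), (0.04, array([-0.7,  2. ])), (0.05, array([-0.7, -1.6]))]
[(0.02, array([-0.5,  9.3])), (0.03, array([-0.3,  5.8])), (0.04, array([-0.1,  2.2])), (0.05, array([ 0.1, -1.4]))]
```

Bar gripped: 11.6 mm opening against a 12 mm bar. The fingertips really sit about 3 mm above the reported z, so the true grasp point is about reported z + 22 mm. I'll use that for the pin. Next I square the front half and slide it most of the way.

```bash

python3 -m jog '[[[0,0,0,0,0,0,0.5],[0,0,0,0,0,1.2,0.5],[0,0,0,0,0,1.2,0.5],[0,0,0,0,0,1.2,0.5],[0.2,0.5,0,0,0,0,0.5],[0.2,0.5,0,0,0,0,0.5],[0.2,0.5,0,0,0,0,0.5],[0.1,0.5,0,0,0,0,0.5],[0,0.5,0,0,0,0,0.5],[0,0.5,0,0,0,0,0.5],[0,0.5,0,0,0,0,0.5],[0,0.5,0,0,0,0,0.5]]]' 30
python3 -m jog '[[[0,0.5,0,0,0,0,0.5],[0,0.3,0,0,0,0,0.5],[0,0.2,0,0,0,0,0.5],[0,0,0,0,0,0,0.5],[0,0,0,0,0,0,0.5]]]'
python3 - <<'E'
from h import *
go([.5048,.1081,.044],-5.85)
t=imaging.get_image("top");s=imaging.get_image("scene")
f=cv2.resize(t["frame"][120:250,130:210],None,fx=4.6,fy=4.6,interpolation=cv2.INTER_CUBIC)
g=cv2.resize(s["frame"][110:190,260:340],None,fx=5,fy=5,interpolation=cv2.INTER_CUBIC)
o=np.zeros((600,800,3),np.uint8);o[:f.shape[0],:f.shape[1]]=f;o[:400,400:800]=g
cv2.imwrite("pics/g.png",cv2.convertScaleAbs(o[:,:,::-1],alpha=1.5))
E
```

```text
time: 7.95
position: [0.4724, 0.1113, 0.0437]
tool_rot: [-2.324, -2.099, 0.016]
ft_force: [-15.9, 1.1, 17.5]
grip_width: 0.123
time: 8.45
position: [0.483, 0.1105, 0.0438]
tool_rot: [-2.325, -2.1, 0.014]
ft_force: [-14.2, 1.2, 16.1]
grip_width: 0.13
t 8.45 pos [0.483  0.1105 0.0438] jaw yaw -5.82 tilt 0.7 F [-14.2   1.2  16.1] w 1.13
shift cm [-0.02  2.19 -0.04] az 0.03
```

View pics/g.png

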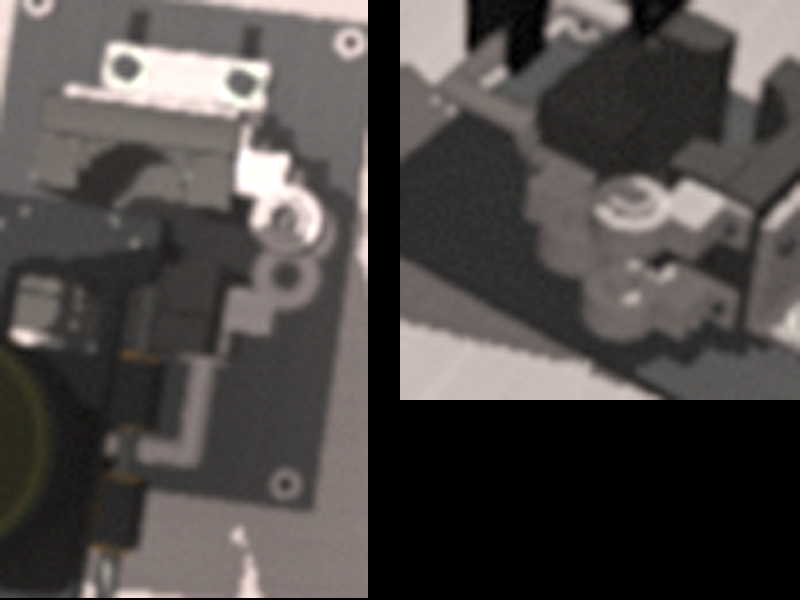

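In picture g the front eye is at (285,277) and the rear upper eye at (287,220), with both halves parallel. The force reads 16 N up, so I'll relieve that before going on.

```bash

python3 -m jog '[[[0,0,-0.1,0,0,0,0.5],[0,0,0,0,0,0,0.5],[0,0,0,0,0,0,0.5]]]'
python3 - <<'E'
from h import *
t=imaging.get_image("top")
c=np.array([.5797,.1004]);yaw=np.radians(-5.85);Rm=np.array([[np.cos(yaw),-np.sin(yaw)],[np.sin(yaw),np.cos(yaw)]])
g=lambda x,y,z: at_z(t,130+(x+.5)/4.6-.5,120+(y+.5)/4.6-.5,z)
for n,a in dict(rear=(287,220,.078),feye=(285,277,.053)).items():
    p=g(*a);print(n,p.round(4),(Rm.T@(p[:2]-c)).round(4))
for n,z in dict(front_eye=.043,mid_slot=.078).items():
    for q in spot(n,"top"): p=at_z(t,q[0],q[1],z);print(n,q,(Rm.T@(p[:2]-c)).round(4))
go([.5048,.1081,.044],-5.85)
E
```

```text
time: 8.85
position: [0.487, 0.1094, 0.0442]
tool_rot: [-2.33, -2.104, 0.004]
ft_force: [-3.9, 1.3, 0.3]
grip_width: 0.128
rear [0.5837 0.0296 0.078 ] [ 0.0112 -0.07  ]
feye [0.5604 0.0338 0.053 ] [-0.0124 -0.0682]
front_eye (192.2, 179.4, 0.89) [-0.0106 -0.0676]
mid_slot (188.6, 166.3, 0.71) [ 0.0126 -0.0628]
t 9.0 pos [0.488  0.1093 0.0444] jaw yaw -5.85 tilt 0.09 F [-2.2  0.6 -1.4] w 1.09
shift cm [0.06 1.68 0.04] az 0.0
```

```bash

python3 -m jog '[[[-0.1,0.3,0,0,0,0,0.5],[0,0.3,0,0,0,0,0.5],[0,0.3,0,0,0,0,0.5],[0,0.3,0,0,0,0,0.5],[0,0,0,0,0,0,0.5],[0,0,0,0,0,0,0.5]]]'
python3 -m jog '[[[0,0.1,0,0,0,0,0.5],[0,0,0,0,0,0,0.5]]]'
python3 -m jog '[[[0,0.1,0,0,0,0,0.5],[0,0,0,0,0,0,0.5]]]'
python3 -m jog '[[[0,0.1,0,0,0,0,0.5],[0,0,0,0,0,0,0.5]]]'
```

```text
time: 9.6
position: [0.5014, 0.1069, 0.045]
tool_rot: [2.331, 2.104, 0.002]
ft_force: [0.7, -0.4, -3.7]
grip_width: 0.124
time: 9.8
position: [0.5015, 0.1069, 0.0449]
tool_rot: [2.332, 2.105, -0.0]
ft_force: [-1.1, -1.1, -1.8]
grip_width: 0.126
time: 10.0
position: [0.5021, 0.107, 0.0449]
tool_rot: [-2.331, -2.105, 0.001]
ft_force: [-2.8, -0.4, -0.1]
grip_width: 0.125
time: 10.2
position: [0.5035, 0.107, 0.045]
tool_rot: [-2.332, -2.105, -0.0]
ft_force: [-2.2, -0.5, -1.2]
grip_width: 0.124
```

```bash

for i in 1 2 3; do python3 -m jog '[[[0,0.1,0,0,0,0,0.5],[0,0,0,0,0,0,0.5]]]' | grep -E "pos|for"; done
python3 - <<'E'
from h import *
go([.5048,.1081,.044],-5.85)
t=imaging.get_image("top");s=imaging.get_image("scene")
f=cv2.resize(t["frame"][120:250,130:210],None,fx=4.6,fy=4.6,interpolation=cv2.INTER_CUBIC)
g=cv2.resize(s["frame"][110:190,260:340],None,fx=5,fy=5,interpolation=cv2.INTER_CUBIC)
o=np.zeros((600,800,3),np.uint8);o[:f.shape[0],:f.shape[1]]=f;o[:400,400:800]=g
cv2.imwrite("pics/k.png",cv2.convertScaleAbs(o[:,:,::-1],alpha=1.5))
E
```

```text
position: [0.5047, 0.1069, 0.045]
ft_force: [-2.0, -0.2, -1.0]
position: [0.5057, 0.1067, 0.045]
ft_force: [-2.1, 0.5, -1.2]
position: [0.5059, 0.1065, 0.0447]
ft_force: [-4.0, 0.2, -1.5]
t 10.8 pos [0.5059 0.1065 0.0447] jaw yaw -5.84 tilt 0.08 F [-4.   0.2 -1.5] w 1.12
shift cm [ 0.14 -0.12  0.07] az 0.01
```

View pics/k.png

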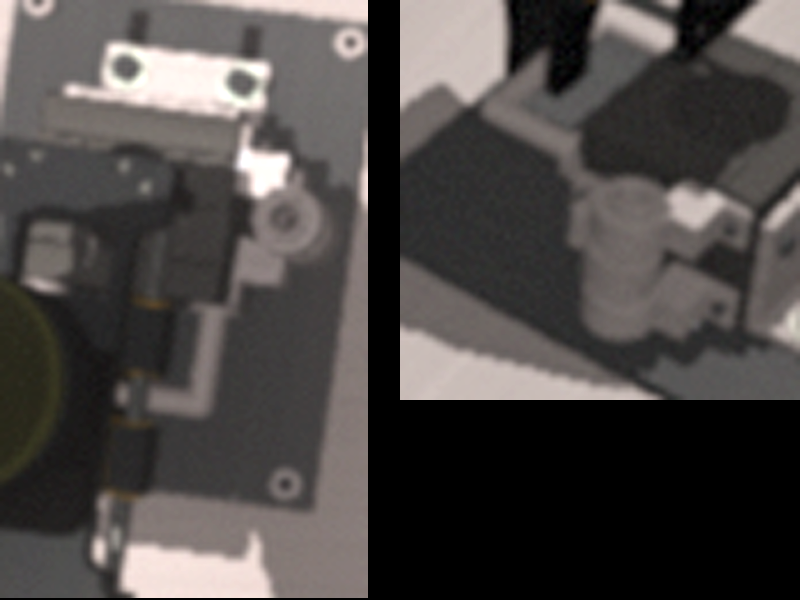

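The image shows it nearly or fully closed, with the eye stack aligned: a column at (625,190-320), and the rear eye at (287,218) covering the front one. I'll confirm by touch.

```bash

for i in 1 2; do python3 -m jog '[[[0,0.1,0,0,0,0,0.5],[0,0,0,0,0,0,0.5]]]' | grep -E "pos|for"; done
```

```text
position: [0.5061, 0.1063, 0.0445]
ft_force: [-6.6, 0.1, 0.0]
position: [0.5061, 0.1062, 0.0442]
ft_force: [-8.1, -0.6, 0.5]
```

Contact is firm: position stopped at x=0.506 and the force rose to 8 N. I'll release, rise and go over to the pin.

```bash

python3 -m jog '[[[0,-0.2,0,0,0,0,1.3],[0,0,0,0,0,0,4],[0,0,0,0,0,0,4],[0,0,0,0,0,0,4],[0,0,0,0,0,0,4],[0,0,-1,0,0,0,4],[0,0,-3,0,0,0,4],[0,0,-4,0,0,0,4],[0,0,-4,0,0,0,5],[0,0,-4,0,0,0,5],[0,0,0,0,0,0,5]]]'
python3 -m jog '[[[-4.6,0,0,0,0,0,5],[-4.6,0,0,0,0,0,5],[-4.6,0,0,0,0,0,5],[-4.6,0,0,0,0,0,5],[-4.6,0,0,0,0,0,5],[-4.6,0,0,0,0,0,5],[-4.6,0,0,0,0,-5.7,5],[-4.6,0,0,0,0,-5.7,5],[0,0,0,0,0,-5.7,5],[0,0,0,0,0,0,5]]]'
python3 - <<'E'
from h import *
t=imaging.get_image("top");s=imaging.get_image("scene")
for n,z in dict(front_eye=.043,pin_grip=.091,pick=.066,reamer=.066).items():
    a={c:spot(n,c) for c in("scene","top")}
    for c,im in(("scene",s),("top",t)):
        for q in a[c][:1]: print(n,c,q,at_z(im,q[0],q[1],z).round(4))
go([.507,-.267,.11],11.3)
E
```

```text
time: 12.4
position: [0.5104, 0.1074, 0.2121]
tool_rot: [2.329, 2.102, 0.018]
ft_force: [0.7, -0.1, 0.1]
grip_width: 0.563
time: 13.4
position: [0.4729, -0.2613, 0.205]
tool_rot: [1.997, 2.425, -0.0]
ft_force: [0.2, -0.1, -0.8]
grip_width: 0.574
front_eye scene (306.4, 162.1, 0.7) [0.5897 0.0315 0.043 ]
front_eye top (195.9, 172.7, 0.57) [0.5768 0.0269 0.043 ]
pin_grip scene (178.8, 227.3, 0.78) [ 0.5088 -0.2687  0.091 ]
pick scene (163.8, 266.4, 0.65) [ 0.5237 -0.3303  0.066 ]
reamer scene (193.2, 218.1, 0.7) [ 0.5022 -0.2239  0.066 ]
reamer top (310.5, 212.8, 0.46) [ 0.4984 -0.2156  0.066 ]
t 13.9 pos [ 0.4737 -0.2593  0.205 ] jaw yaw 11.29 tilt 0.02 F [-0.   0.7 -0.3] w 5.01
shift cm [-1.41  3.11  9.5 ] az -0.01
```

```bash

python3 -m jog '[[[-1.4,3.1,0,0,0,0,5],[0,0,4,0,0,0,5],[0,0,4,0,0,0,5],[0,0,0,0,0,0,5],[0,0,0,0,0,0,5]]]'
python3 - <<'E'
from h import *
go([.507,-.267,.125],11.3)
t=imaging.get_image("top");s=imaging.get_image("scene")
f=cv2.resize(t["frame"][165:245,290:390],None,fx=4,fy=4,interpolation=cv2.INTER_CUBIC)
g=cv2.resize(s["frame"][180:280,140:220],None,fx=5,fy=5,interpolation=cv2.INTER_CUBIC)
o=np.zeros((500,800,3),np.uint8);o[:320,:400]=f;o[:,400:800]=g
cv2.imwrite("pics/l.png",cv2.convertScaleAbs(o[:,:,::-1],alpha=1.5))
for p in([.507,-.267,.091],[.507,-.267,.112]): print(((proj(s,p)-[140,180])*5+[400,0]).round())
E
```

```text
time: 14.4
position: [0.5065, -0.2674, 0.1253]
tool_rot: [-1.993, -2.428, 0.001]
ft_force: [1.4, 0.2, 1.7]
grip_width: 0.576
t 14.4 pos [ 0.5065 -0.2674  0.1253] jaw yaw 11.24 tilt 0.06 F [1.4 0.2 1.7] w 5.02
shift cm [0.03 0.06 0.03] az -0.06
[593. 231.]
[587. 189.]
```

View pics/l.png

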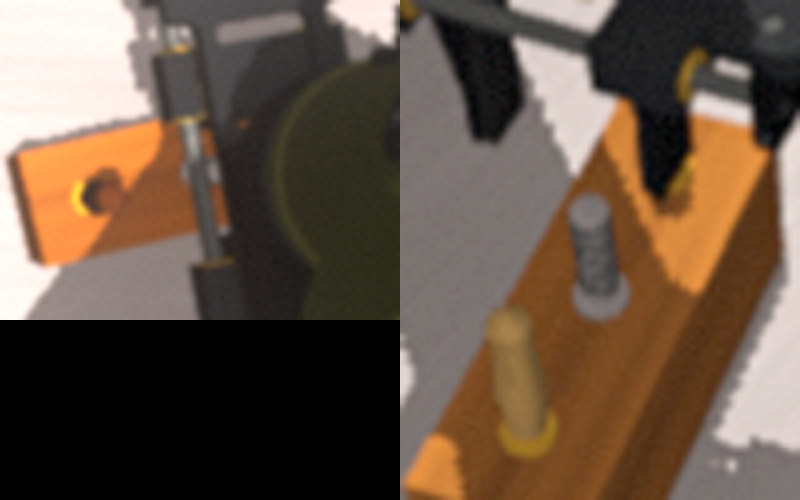

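In picture l the pin top is at (590,208), the collar underside at about (602,303), and the fingers straddle the line at (490,140) and (655,190). The network's pin_grip point looks about 4 px off, so I'll recompute from these pixels.

```bash

python3 - <<'E'
from h import *
s=imaging.get_image("scene")
for x,y,z in((590,208,.112),(595.5,251,.091),(602,298,.068)): print(at_z(s,140+(x-400+.5)/5-.5,180+(y+.5)/5-.5,z).round(4))
for x,y,l in((528,438,"pickcollar"),): print(l,at_z(s,140+(x-400+.5)/5-.5,180+(y+.5)/5-.5,.068).round(4))
# fingertips seen: heights/pos if tip z=.128
for x,y in((490,140),(655,192)): print(at_z(s,140+(x-400)/5,180+y/5,.128).round(4),at_z(s,140+(x-400)/5,180+y/5,.103).round(4))
for d in finder.trace("pin_grip","scene")[:1]:
    m=d["region"];v,u=np.nonzero(m);print(d["conf"],m.sum(),u.min(),u.max(),v.min(),v.max())
print(go([.511,-.276,.1],11.3))
E
```

```text
[ 0.5118 -0.2724  0.112 ]
[ 0.5119 -0.273   0.091 ]
[ 0.5127 -0.2739  0.068 ]
pickcollar [ 0.5276 -0.3312  0.068 ]
[ 0.4782 -0.2777  0.128 ] [ 0.4613 -0.262   0.103 ]
[ 0.5355 -0.2664  0.128 ] [ 0.5209 -0.2503  0.103 ]
0.55 205 174 185 219 243
t 14.6 pos [ 0.508  -0.2681  0.1273] jaw yaw 11.25 tilt 0.23 F [ 0.  -0.1  0. ] w 4.99
shift cm [-0.82  0.13  2.73] az -0.05
None
```

```bash

python3 -m jog '[[[-0.45,0.25,0,0,0,0,5],[0,0,1,0,0,0,5],[0,0,1,0,0,0,5],[0,0,1,0,0,0,5],[0,0,1,0,0,0,5],[0,0,0,0,0,0,5]]]'
python3 -m jog '[[[0,0,0.5,0,0,0,4],[0,0,0.5,0,0,0,4],[0,0,0.3,0,0,0,4],[0,0,0,0,0,0,4]]]'
python3 -m jog '[[[0,0,0,0,0,0,2],[0,0,0,0,0,0,0.8],[0,0,0,0,0,0,0.8],[0,0,0,0,0,0,0.8],[0,0,0,0,0,0,0.8],[0,0,0,0,0,0,0.8],[0,0,0,0,0,0,0.8],[0,0,0,0,0,0,0.8]]]' 25
```

```text
time: 15.2
position: [0.5086, -0.2706, 0.0827]
tool_rot: [-1.991, -2.426, 0.002]
ft_force: [0.1, 0.3, 0.3]
grip_width: 0.57
time: 15.6
position: [0.5098, -0.2712, 0.0715]
tool_rot: [-1.993, -2.428, 0.0]
ft_force: [-0.2, -0.9, 0.1]
grip_width: 0.465
time: 16.4
position: [0.5103, -0.2713, 0.0721]
tool_rot: [1.993, 2.428, 0.0]
ft_force: [1.1, 0.5, -0.2]
grip_width: 0.141
```

Pin gripped at 12.3 mm. I'll lift and carry it above the hinge.

```bash

python3 -m jog '[[[0,0,-1,0,0,0,0.8],[0,0,-2,0,0,0,0.8],[0,0,-3,0,0,0,0.8],[0,0,-4,0,0,0,0.8],[0,0,-1,0,0,0,0.8],[0,0,0,0,0,0,0.8]]]'
python3 -m jog '[[[3.5,1.65,0,0,0,0,0.8],[3.5,1.65,0,0,0,0,0.8],[3.5,1.65,0,0,0,0,0.8],[3.5,1.65,0,0,0,0,0.8],[3.5,1.65,0,0,0,0,0.8],[3.5,1.65,0,0,0,0,0.8],[3.5,1.65,0,0,0,0,0.8],[3.5,1.65,0,0,0,0,0.8],[0,0,0,0,0,0,0.8],[0,0,0,0,0,0,0.8],[0,0,0,0,0,0,0.8]]]'
python3 - <<'E'
from h import *
go([.585,.029,.175],11.3)
t=imaging.get_image("top");s=imaging.get_image("scene")
f=cv2.resize(t["frame"][130:210,150:230],None,fx=5,fy=5,interpolation=cv2.INTER_CUBIC)
g=cv2.resize(s["frame"][70:190,260:340],None,fx=5,fy=5,interpolation=cv2.INTER_CUBIC)
o=np.zeros((600,800,3),np.uint8);o[:400,:400]=f;o[:,400:800]=g
cv2.imwrite("pics/m.png",cv2.convertScaleAbs(o[:,:,::-1],alpha=1.8))
E
```

```text
time: 17.0
position: [0.511, -0.2721, 0.1842]
tool_rot: [1.991, 2.426, 0.003]
ft_force: [0.6, -0.8, -1.3]
grip_width: 0.142
time: 18.1
position: [0.5839, 0.0273, 0.1808]
tool_rot: [-1.995, -2.426, 0.004]
ft_force: [-0.2, -0.7, -0.6]
grip_width: 0.138
t 18.1 pos [0.5839 0.0273 0.1808] jaw yaw 11.16 tilt 0.14 F [-0.2 -0.7 -0.6] w 1.2
shift cm [0.14 0.14 0.58] az -0.14
```

View pics/m.png

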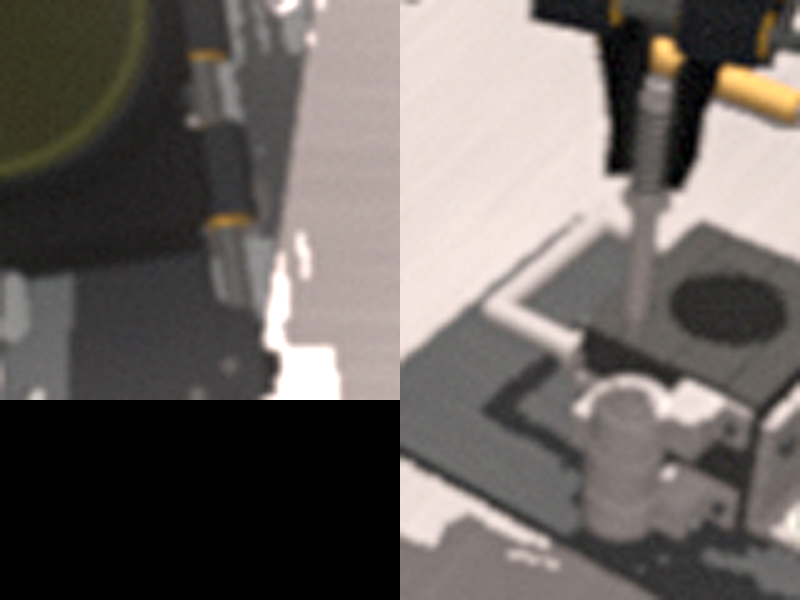

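In picture m the closed mould, eye stack and held pin are all clear: nose tip (636,332), collar underside about (641,212), upper eye centre about (630,398). Now the offset.

```bash

python3 - <<'E'
from h import *
s=imaging.get_image("scene")
f=lambda x,y,z: at_z(s,260+(x-400+.5)/5-.5,70+(y+.5)/5-.5,z)
h=ctrl.get_state()["position"][2]
n=f(636,332,h+.019-.087);c=f(641,212,h+.019-.025);e=f(630,398,.078);e2=f(632,397,.078)
print("nose",n,"collar",c,"eye",e,e2,"\nneed",(e-n).round(4)); print(proj(s,[.585,.029,.078])*5+[-900,-350])
print(spot("mid_slot","scene"),spot("front_eye","scene"))
p=ctrl.get_state()["position"];go(p+np.r_[(e-n)[:2],0],11.3)
E
```

```text
nose [0.58666452 0.02538746 0.11373551] collar [0.58681859 0.01706742 0.17573551] eye [0.58611263 0.02830811 0.078     ] [0.58649125 0.02925852 0.078     ] 
need [-0.0006  0.0029 -0.0357]
[626.31129542 393.97651896]
[] [(307.3, 161.2, 0.66)]
t 18.35 pos [0.5847 0.0279 0.182 ] jaw yaw 11.15 tilt 0.01 F [ 0.8 -0.2 -1. ] w 1.22
shift cm [0.3 0.  0. ] az -0.15
```

```bash

python3 - <<'E'
from h import *
s=imaging.get_image("scene");t=imaging.get_image("top")
q=lambda p:(proj(s,p)*5+[-900,-350]).round(1)
for z in(.1137,.1757,.179,.2215): print(z,q([.5867,.0262,z]))
print(q([.585,.0295,.078]),q([.585,.0295,.012]))
im=s["frame"][70:190,260:340]
big=cv2.resize(im[20:75,25:70],None,fx=12,fy=12,interpolation=cv2.INTER_CUBIC)
cv2.imwrite("pics/n.png",cv2.convertScaleAbs(big[:,:,::-1],alpha=1.8))
E
```

```text
0.1137 [635.1 329. ]
0.1757 [650.4 197.1]
0.179 [651.3 189.8]
0.2215 [662.7  91.5]
[626.9 393.3] [612.6 514.6]
```

View pics/n.png

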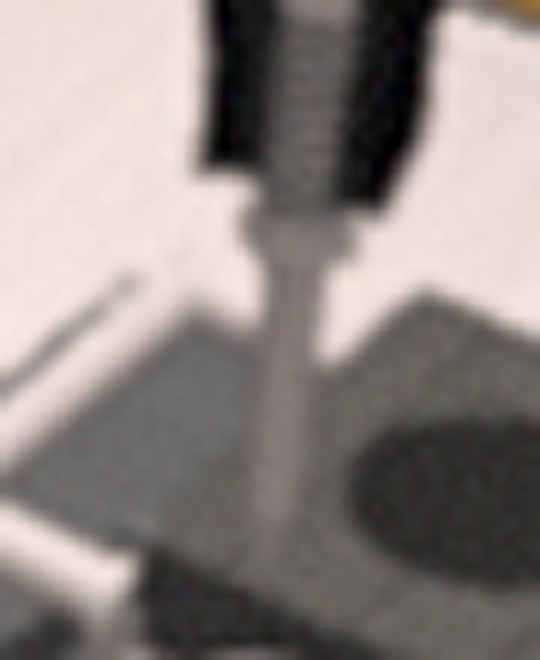

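The pin is upright, nose (268,575) and collar (300,230). It needs about +4 mm in y, so I'll shift and then lower with force readings.

```bash

python3 -m jog '[[[0.38,0.05,0,0,0,0,0.8],[0,0,1,0,0,0,0.8],[0,0,1,0,0,0,0.8],[0,0,0.8,0,0,0,0.8],[0,0,0,0,0,0,0.8],[0,0,0,0,0,0,0.8]]]' | grep -E "pos|for"
for i in 1 2 3 4; do python3 -m jog '[[[0,0,0.15,0,0,0,0.8],[0,0,0.15,0,0,0,0.8],[0,0,0,0,0,0,0.8]]]'| grep -E "pos|for"; done
```

```text
position: [0.5843, 0.0327, 0.1535]
ft_force: [-0.2, -0.3, -1.5]
position: [0.5846, 0.0328, 0.151]
ft_force: [-0.6, 0.2, -1.0]
position: [0.5844, 0.0328, 0.1477]
ft_force: [-0.7, 0.1, -0.7]
position: [0.5844, 0.0329, 0.1447]
ft_force: [-0.8, 0.1, -1.4]
position: [0.5844, 0.0328, 0.1417]
ft_force: [0.2, -1.1, -0.7]
```

The nose is at z≈0.074, below the eye's rim, with no contact, so it is in the hole. I'll keep going.

```bash

for i in 1 2 3 4 5; do python3 -m jog '[[[0,0,0.2,0,0,0,0.8],[0,0,0.1,0,0,0,0.8],[0,0,0,0,0,0,0.8]]]'| grep -E "pos|for"; done
```

```text
position: [0.5844, 0.0329, 0.1387]
ft_force: [0.5, 0.0, -0.5]
position: [0.5844, 0.0328, 0.1358]
ft_force: [0.9, 0.1, -0.3]
position: [0.5844, 0.0329, 0.1327]
ft_force: [-0.3, 1.7, -0.9]
position: [0.5844, 0.0328, 0.1297]
ft_force: [-0.1, -0.4, -0.4]
position: [0.5844, 0.0328, 0.1267]
ft_force: [0.0, -0.0, -1.3]
```

```bash

for i in 1 2 3 4 5; do python3 -m jog '[[[0,0,0.15,0,0,0,0.8],[0,0,0.1,0,0,0,0.8],[0,0,0,0,0,0,0.8]]]'| grep -E "pos|for"; done
```

```text
position: [0.5844, 0.0329, 0.1243]
ft_force: [0.5, 0.4, -1.4]
position: [0.5844, 0.0329, 0.1218]
ft_force: [0.6, 0.1, -1.4]
position: [0.5845, 0.0328, 0.1193]
ft_force: [-0.2, 0.3, -1.8]
position: [0.5844, 0.0328, 0.1168]
ft_force: [0.2, 0.9, -0.7]
position: [0.5845, 0.0329, 0.1143]
ft_force: [-0.2, -0.9, -1.0]
```

```bash

for i in 1 2 3 4 5 6 7 8 9; do python3 -m jog '[[[0,0,0.15,0,0,0,0.8],[0,0,0.15,0,0,0,0.8],[0,0,0,0,0,0,0.8]]]'| grep -E "pos|for"; done
```

```text
position: [0.5844, 0.0329, 0.1112]
ft_force: [-0.1, -0.2, -0.8]
position: [0.5844, 0.0328, 0.1082]
ft_force: [-0.7, -0.1, -0.7]
position: [0.5844, 0.0329, 0.1052]
ft_force: [-0.3, 0.9, -1.5]
position: [0.5844, 0.0329, 0.1022]
ft_force: [-0.2, -0.2, -0.7]
position: [0.5844, 0.0328, 0.0992]
ft_force: [0.2, 0.9, -1.2]
position: [0.5844, 0.0328, 0.0962]
ft_force: [0.2, -0.9, -0.4]
position: [0.5844, 0.0329, 0.0932]
ft_force: [0.1, 0.3, -0.4]
position: [0.5844, 0.0328, 0.0902]
ft_force: [-0.1, -0.0, -1.0]
position: [0.5844, 0.0328, 0.0872]
ft_force: [0.7, -0.7, -1.2]
```

```bash

for i in 1 2 3 4 5; do python3 -m jog '[[[0,0,0.1,0,0,0,0.8],[0,0,0,0,0,0,0.8]]]'| grep -E "pos|for"; done
python3 - <<'E'
from h import *
s=imaging.get_image("scene");imaging.get_image("top")
save(s,"o.png",(270,80,350,180),6)
print(spot("pin_grip","scene"),spot("front_eye","scene"),proj(s,[.5855,.029,.103]),proj(s,[.5855,.029,.043]))
E
```

```text
position: [0.5845, 0.0329, 0.0863]
ft_force: [0.3, -1.0, -1.3]
position: [0.5845, 0.0329, 0.0854]
ft_force: [0.5, -0.6, -0.9]
position: [0.5845, 0.0329, 0.0843]
ft_force: [0.2, 0.1, -1.5]
position: [0.5847, 0.0329, 0.084]
ft_force: [-1.8, -0.4, 3.0]
position: [0.5848, 0.0328, 0.0839]
ft_force: [-3.9, 0.6, 8.8]
[(308.3, 134.1, 0.49)] [(304.9, 161.9, 0.73)] [306.63949943 139.08039784] [303.94039628 162.04133948]
```

View pics/o.png

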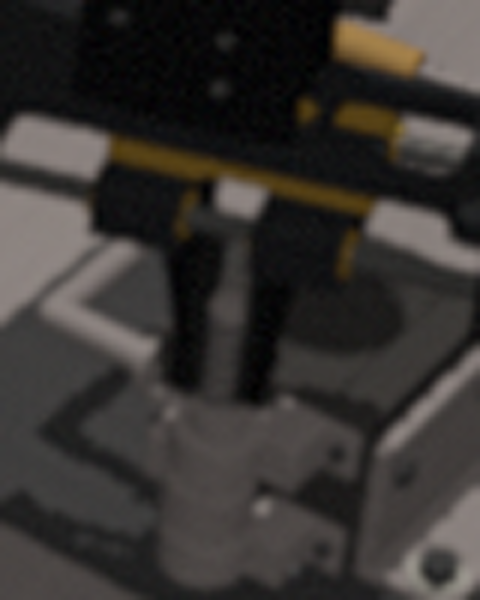

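The collar seats exactly at the expected height: rep z 0.084, so pin_grip is at about 0.103, with 9 N. The image shows the pin entering the eye stack at (220,400). I'll relax, open and rise.

```bash

python3 -m jog '[[[0,0,-0.15,0,0,0,0.8],[0,0,0,0,0,0,0.8],[0,0,0,0,0,0,1.5],[0,0,0,0,0,0,2.5],[0,0,0,0,0,0,4],[0,0,0,0,0,0,4],[0,0,0,0,0,0,4],[0,0,0,0,0,0,4]]]'
python3 -m jog '[[[0,0,-0.5,0,0,0,4],[0,0,-1,0,0,0,4],[0,0,-2,0,0,0,4],[0,0,-3,0,0,0,4],[0,0,-4,0,0,0,4],[0,-4,-2,0,0,0,4],[-4,-2,0,0,0,0,4],[-4,-2,0,0,0,0,4],[-4,-2,0,0,0,0,4],[-4,-2,0,0,0,0,4],[0,0,0,0,0,0,4],[0,0,0,0,0,0,4]]]'
python3 - <<'E'
from h import *
im={c:imaging.get_image(c) for c in("scene","top")}
H=dict(pin_grip=.103,front_eye=.043,mould_handle=.056,reamer=.066,pick=.066)
for n,z in H.items():
    for c in im:
        for q in spot(n,c)[:1]: print(n,c,q,at_z(im[c],q[0],q[1],z).round(4))
s=im["scene"];f=cv2.resize(s["frame"][90:190,260:340],None,fx=6,fy=6,interpolation=cv2.INTER_CUBIC)
g=cv2.resize(im["top"]["frame"][130:210,150:205],None,fx=5,fy=5,interpolation=cv2.INTER_CUBIC)
o=np.zeros((600,760,3),np.uint8);o[:,:480]=f;o[:400,480:755]=g
cv2.imwrite("pics/p.png",cv2.convertScaleAbs(o[:,:,::-1],alpha=1.6))
E
```

```text
time: 27.95
position: [0.5846, 0.0329, 0.0839]
tool_rot: [-1.993, -2.429, -0.0]
ft_force: [-0.7, 0.9, 0.1]
grip_width: 0.446
time: 29.15
position: [0.498, -0.1487, 0.21]
tool_rot: [1.996, 2.425, 0.003]
ft_force: [-0.9, 0.9, -0.7]
grip_width: 0.465
pin_grip scene (306.2, 137.2, 0.75) [0.5822 0.0335 0.103 ]
pin_grip top (190.0, 165.2, 0.4) [0.585  0.0294 0.103 ]
front_eye scene (304.0, 160.2, 0.94) [0.583  0.0339 0.043 ]
front_eye top (194.8, 171.0, 0.78) [0.5804 0.0294 0.043 ]
mould_handle scene (291.6, 123.9, 0.83) [0.5129 0.107  0.056 ]
mould_handle top (152.8, 206.5, 0.58) [0.502  0.1119 0.056 ]
reamer scene (193.6, 218.8, 0.79) [ 0.5037 -0.2248  0.066 ]
pick scene (164.6, 267.0, 0.73) [ 0.5255 -0.3305  0.066 ]
```

The viewer's limit is reached, so I'll do a last numeric check of uprightness and height from the mask.

```bash
python3 - <<'E'
from h import *
s=imaging.get_image("scene")
for d in finder.trace("pin_grip","scene")[:1]:
    m=d["region"];v,u=np.nonzero(m);print(d["conf"],m.sum(),"rows",v.min(),v.max())
    print([(r,round(float(u[v==r].mean()),1),int((v==r).sum())) for r in range(v.min(),v.max()+1,2)])
for z in(.124,.103,.082,.078): print(z,proj(s,[.585,.0295,z]).round(1))
g=go([.5,-.15,.2])
E
```

```text
0.64 140 rows 131 151
[(131, 308.5, 2), (133, 308.0, 5), (135, 308.0, 5), (137, 308.5, 6), (139, 307.5, 6), (141, 307.0, 7), (143, 307.0, 7), (145, 307.0, 9), (147, 307.0, 9), (149, 307.0, 9), (151, 307.0, 7)]
0.124 [307.5 130.3]
0.103 [306.5 138.8]
0.082 [305.6 147.1]
0.078 [305.4 148.7]
t 29.85 pos [ 0.4981 -0.1475  0.2089] jaw yaw 11.26 tilt 0.0 F [-0.2 -0.6 -0.4] w 3.99
shift cm [-0.29  0.13  0.89] az None
```

The pin spans rows 131–151 against about 130–150 expected for a seated pin, and it leans the way a vertical line should. The arm is clear, so I'm handing in.

```bash
python3 -c "
from bench import close_job
print(close_job())"
```

```text
the job is handed in; nothing more can be done
None
```

The mould is closed with the hinge pin seated, and the job was handed in at about 30 s of the 72 s allowed; no verdict was reported. I slid the front half home by its handle. I then carried the pin from the middle hole of the block and lowered it through the eyes until its collar sat on the top eye.

**Checks that agreed:**
- **Closing:** the front half stopped against the rear half, with the push rising to about 8 N.
- **Pin:** it went down without noticeable contact force. The collar touched at the expected height (pin_grip about 103 mm) with about 9 N.
- **Last camera check:** the pin showed upright at the seated height, the front-eye and pin points lay within about 5 mm of each other, and the reamer and pick points were within about 5 mm of where they started. The arm was clear of everything.

**Checks that failed or disagreed:**
- **Fingertip height:** the fingertips sat about 25 mm higher than the stated tool offset implies. The first grasp of the handle closed on nothing, and I corrected for this afterwards.
- **Drag force:** the first slide read about 14 N sideways and 16 N upward at the wrist, more than the stated drag. I eased it off before going on.
- **Pin location:** the network's first point for the pin was about 8 mm off, and I measured it again from a picture.
- **Camera spread:** the two cameras differ by 2–5 mm on the final pin and eye points, so they could not confirm the 4 mm limit on their own. The free insertion and the collar height are the better evidence.
- **Final picture:** I could not view it because the viewer's limit was reached, so the last check was by numbers only.

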